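# Bridge the slideway and push the sample tray across

### The arm

A 6-joint arm with a two-finger parallel gripper is mounted at the origin on a cart in front of the work surface, level with it; the furniture and walls round the work are solid. World frame = base frame: x ahead of the robot, y to its left, z up, the work surface at z = 0. Lengths are in mm, angles in rad, forces in N, time in s.
With the tool pointing down it reaches from about 275 to 750 mm from the base axis. Payload 10.2 kg.
Tool frame: the origin (TCP) lies at the centre of the arm's flange, where the gripper is bolted on; the fingertips stand 173 mm ahead of it and the grasp point (between the pads) lies 155 mm ahead of it; z points along the fingers, y is the line along which they close (so a half turn about z gives the same grasp; the last joint's range is limited). The gripper opens to 85 mm and grips with 20 to 120 N. Pads are 22 mm wide; open, the fingers measure 114 mm over their backs; the gripper's body (76 mm by 85 mm) begins 54 mm behind the grasp point. The pads swing forward as they close: fully open they stand 13 mm farther back than shut.
Start: joints at [0.888, 0.313, 1.498, -0, 1.331, -0.223], TCP at [232.992, 470.475, 404.694] pointing down, gripper open.
Joint ranges: [-2.94, 2.94], [-0.97, 2.17], [0.19, 2.56], [-1.23, 4.37], [0.02, 3.11], [-2.88, 2.88]. Speed limits (rad/s): [2.39, 2.39, 3.01, 3.14, 3.14, 3.14].

### API

Orientations are given as a unit quaternion [w, x, y, z].
In Python, from rig import ctrl gives the robot as it stands.
- The arm moves only by the shell command python3 steer.py [OPENING] [FORCE], which reads ROWS from standard input. ROWS is a JSON object with one list for each field, all of the same length, 1 to 8, a row being the entries at one place: dx, dy, dz (the shift in mm), rx, ry, rz (a rotation vector in rad); each row is the pose to reach, as a shift and turn from the pose commanded when the command began, along the tool's axes at that moment; what a row does not reach only later rows make up. A row lasts 1/10 s, in which the tool goes at most 50 mm and 0.15 rad, less where a joint would pass 70% of its speed; a pose out of reach is approached as far as the arm can. OPENING is the opening from 0.0 (shut) to 1.0 (fully open), set as the command begins (- or left out keeps the last). The fingers move at their own pace and stop on an object; FORCE is the grip in N (left out, the last holds). Time passes only in rows, so rows that do not move let the fingers close. It prints the time, the measured TCP pose, the force, the opening and the grip force at its end. Input that does not fit is refused with a message, and nothing moves.
- ctrl.sense(): the state, without advancing time (a new reading comes with each control period).
- ctrl.capture(name): name is "scene" or "top"; returns the picture (420x560x3 uint8, red, green, blue); there is no depth.
- ctrl.calibration(name): a dict with "fx", "fy", "cx", "cy" (pixels), "distortion" ([k1, k2, p1, p2, k3] as OpenCV has them; the pictures are not rectified), "position" and "attitude" of the camera in the world. Camera axes: x right, y down, z forward; pixel columns grow to the right and rows downward; lengths in mm; the calibration is good to about 2 mm. A picture is of the moment at which its call begins. calibration takes no time and is no camera call.
- ctrl.finish_job(): hands the job in; it is judged then, once.
The state is a dict: "time_s": time; "joints": joint angles; "dq": joint speeds; "tau": joint torques, N m; "eef_pos": TCP position; "ee_rot": TCP orientation; "force": force on the tool from outside, world axes, zero at the start; "wrist_torque": the same for the moment, N m; "grip_width": opening from 0.0 (shut) to 1.0 (fully open); "grip_force": force on a finger pad.
Only numpy, scipy, OpenCV 4.12 (cv2) and the standard library are available. Lean on these libraries where they do the work, as an engineer would, in place of code of your own. Each camera call takes 0.05 s, during which the arm holds its last target. There are 200 camera calls.

### The job

Close the gap in the slideway with the loose bridge board: angle its tongue into the groove of the deck that carries the red end stop, then lower the board flat, in line with the slideway, and let go. Next stand the white-capped bottle in the blue tray where it waits on the other deck, and then push the tray, never lifting it, across the board until it sits squarely and centrally against the end stop, the bottle still upright in it. Leave the other two bottles standing where they are.

Things in the scene. Friction and masses are not known exactly. Their poses are not given: they have to be found in the camera images.
- slideway: Fixed grey metal transfer slideway, 90 mm wide (x), 506 long (y), decks 32 mm above the bench. Origin on the bench, mid-width, mid-gap; y axis runs from start deck to end stop. Start deck y -273 to -83 mm, open gap of 166 mm, far deck y 83 to 233 with a red stop. In the gap each deck has a 16 mm long ledge, top 12 mm above the bench; a 3 mm plate, 50 wide, lies on the bench between.
- groove (a point): Middle of the mouth of the groove in the far deck's face, at slideway y 83 mm, 19 mm above the bench. The groove runs across the full width, 14 mm high (12 to 26 mm above the bench, floor level with the ledge), 19 mm deep, under a 6 mm lip.
- stop_face (a point): Middle of the face of the red end stop bar, which rises 20 mm above the far deck: slideway y 221 mm, 42 mm above the bench; it faces back along the slideway
- board: Loose plywood bridge board, flat on the bench, 60 mm wide (x), 160 long (y), 20 thick, 0.18 kg. Origin at the centre of the underside. A dark tongue sticks out at its +y end; with it the board is longer than the gap, so it goes in only tilted, tongue end low (about 15 degrees). Seated: flat on both ledges, underside 12 mm above the bench, top level with the decks, origin within 3 mm of mid-gap.
- tongue_tip (a point): Tip of the board's tongue, mid-width, mid-thickness: board y 94 mm, 8 mm above the underside. The tongue is 14 mm long, 50 wide, 8 thick (4 to 12 mm above the underside); the board's top edge above it is set back 3 mm.
- board_heel (a point): Lower edge of the board's other end, mid-width: board y -80 mm, z 0
- tray: Loose open blue plastic tray on the start deck, 80 mm wide (x), 110 long (y), 31 high, walls and floor 4 mm, inside 72 by 102; 0.25 to 0.5 kg. Origin at the centre of the underside, y roughly along the slideway. Underside bevelled at both ends so that it slides over joints. Push its end wall (y -55 mm); home against the stop its origin is at slideway y 166 mm.
- white_bottle: Loose sample bottle with a white cap and pinkish contents, 53 mm diameter, 108 high, 0.15 kg; body straight up to about 70 mm. Origin at the centre of the base, z up. The one to load.
- black_bottle: Loose sample bottle with a black cap and pinkish contents, 53 mm diameter, 108 high, origin at the centre of the base. Not to be used.
- blue_bottle: Loose white sample bottle with a blue cap, 51 mm diameter, 123 high, origin at the centre of the base. Not to be used.

How it is judged (in metres and radians):
On the way, in this order (a step that is already met when the one before it is completed fails the run):
1. the board lies flat in the gap with its tongue in the groove, released, the tray still on the start deck (y of tongue_tip in the frame of slideway between 0.087 and 0.102 m and x of tongue_tip in the frame of slideway between -0.02 and 0.02 m and z of tongue_tip in the frame of slideway below 0.025 m and z of board_heel in the frame of slideway between 0.009 and 0.016 m and angle between board's own z axis and vertical below 0.05 rad and angle between the y axis of board and the y axis of slideway, either way round below 0.1 rad and contact force between the fingers and board below 0.1 N and y of tray in the frame of slideway below -0.12 m), for 0.2 s.
2. the white-capped bottle stands upright in the tray, released, the tray still on the start deck and the board in place (x of white_bottle in the frame of tray between -0.03 and 0.03 m and y of white_bottle in the frame of tray between -0.045 and 0.045 m and z of white_bottle in the frame of tray between -0.004 and 0.012 m and angle between white_bottle's own z axis and vertical below 0.12 rad and contact force between the fingers and white_bottle below 0.1 N and y of tray in the frame of slideway below -0.12 m and y of tongue_tip in the frame of slideway between 0.087 and 0.102 m and x of tongue_tip in the frame of slideway between -0.02 and 0.02 m and z of tongue_tip in the frame of slideway below 0.025 m and z of board_heel in the frame of slideway between 0.009 and 0.016 m and angle between board's own z axis and vertical below 0.05 rad and angle between the y axis of board and the y axis of slideway, either way round below 0.1 rad), for 0.2 s.
At the end, for the whole second after the job is handed in: Board flat on both ledges, tongue at least 4 mm in the groove; tray flat on the far deck, within 10 mm of the stop, 20 mm of mid-width, square to 0.1 rad; white-capped bottle upright in it; other two bottles upright, within 30 mm of their start; all at rest (y of tongue_tip in the frame of slideway between 0.087 and 0.102 m and x of tongue_tip in the frame of slideway between -0.02 and 0.02 m and z of tongue_tip in the frame of slideway below 0.025 m and z of board_heel in the frame of slideway between 0.009 and 0.016 m and angle between each of board, tray's own z axis and vertical below 0.05 rad and angle between the y axis of each of board, tray and the y axis of slideway, either way round below 0.1 rad and x of white_bottle in the frame of tray between -0.03 and 0.03 m and y of white_bottle in the frame of tray between -0.045 and 0.045 m and z of white_bottle in the frame of tray between -0.004 and 0.012 m and angle between white_bottle's own z axis and vertical below 0.12 rad and y of tray in the frame of slideway between 0.156 and 0.17 m and x of tray in the frame of slideway between -0.02 and 0.02 m and z of tray in the frame of slideway between 0.028 and 0.037 m and linear speed of each of board, tray, white_bottle below 0.02 m/s and distance of each of black_bottle, blue_bottle from where it was at the start of the episode below 0.03 m and angle between each of black_bottle, blue_bottle's own z axis and vertical below 0.1 rad); the robot touches nothing.
It fails at once if the tray is lifted more than 15 mm off the slideway (z of tray in the frame of slideway above 0.047 m).
It fails at once if one of the other bottles is tipped over or moved more than 30 mm (angle between any of black_bottle, blue_bottle's own z axis and vertical above 0.5 rad or distance of any of black_bottle, blue_bottle from where it was at the start of the episode above 0.03 m).
It also fails if it takes over 72 s, if anything falls off the work surface, if the arm or the gripper's body presses on something with over 40 N, if the wrist force passes 120 N, or if a joint passes its speed limit or range.

## Working session

There is one attempt and no reset: what is moved stays moved. The work goes in short steps, Python scripts to look and compute and a shell command to move; the robot and the scene stay as the last step left them, time stands still between calls to the robot, and variables do not carry over. Pictures are saved under pics/ and viewed, at most 13 in all, crops included, and the job is handed in when it is done.

```bash
ls; mkdir -p pics; python3 - <<'E'
from rig import ctrl
import cv2
for n in("scene","top"):
    im=ctrl.capture(n); cv2.imwrite(f"pics/{n}0.png",im[...,::-1]); print(n,ctrl.calibration(n))
s=ctrl.sense(); print(s)
E
```

```text
pics
rig.py
steer.py
scene {'fx': 394.9642276113566, 'fy': 394.9642276113566, 'cx': 285.91959026389986, 'cy': 209.36960372297898, 'distortion': array([-0.10250867,  0.        ,  0.        ,  0.        ,  0.        ]), 'position': array([  32.6757577 , -530.47632247,  733.8408591 ]), 'attitude': array([-0.37007472,  0.84663374, -0.35328281,  0.14644888])}
top {'fx': 384.4616228894877, 'fy': 384.4616228894877, 'cx': 284.7524910699453, 'cy': 209.43622983860917, 'distortion': array([-0.09699598,  0.        ,  0.        ,  0.        ,  0.        ]), 'position': array([413.35667203, -30.2313121 , 950.03025497]), 'attitude': array([-0.05168001,  0.70932455, -0.70123431,  0.04958124])}
{'time_s': 0.1, 'joints': array([ 8.87597009e-01,  3.13410440e-01,  1.49836502e+00,  1.23165739e-06,
        1.33098709e+00, -2.23399442e-01]), 'dq': array([ 3.23013827e-04, -1.12290169e-03, -3.58741081e-03, -4.41614324e-04,
       -2.76365092e-04, -9.53105342e-05]), 'tau': array([ 1.66073933e-03, -4.12901473e+01, -2.60142642e+01, -1.98584708e-04,
        3.06057271e-03,  3.88890192e-05]), 'eef_pos': array([232.96987464, 470.44528166, 404.18232261]), 'ee_rot': array([-2.56706193e-04,  2.27880199e-01,  9.73689002e-01, -5.25610083e-04]), 'force': array([ 0.43106837,  0.41703265, -0.39343634]), 'wrist_torque': array([0.0255594 , 0.00757294, 0.05338554]), 'grip_force': 0.0, 'grip_width': 0.9980325995003013}
```
View pics/scene0.png

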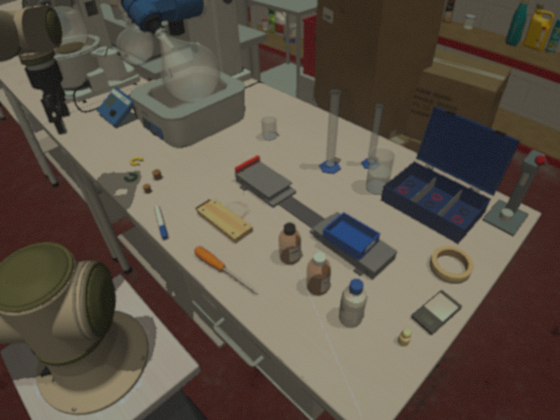

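View pics/top0.png

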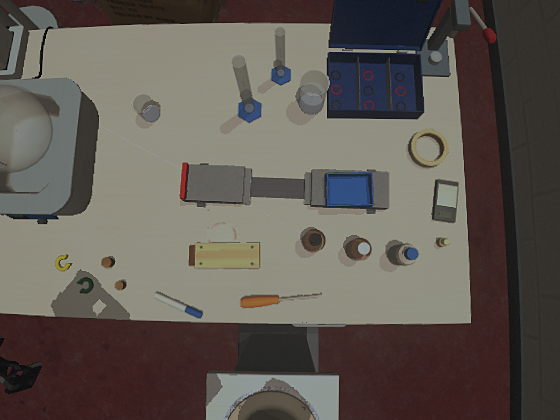

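The top view shows the slideway running about along world y: red stop at (184,182), gap plate at (278,188), tray at (350,190). The board is at (225,255) with its dark tongue on the left, towards the stop. The caps are black (314,239), white (363,248) and blue (409,254). Next I'll measure by masks in both views.

```bash
cat > h.py <<'E'
import numpy as np,cv2
from rig import ctrl
from scipy.spatial.transform import Rotation as R
def rot(q): return R.from_quat([q[1],q[2],q[3],q[0]])
def ray(n,px):
    c=ctrl.calibration(n);K=np.array([[c['fx'],0,c['cx']],[0,c['fy'],c['cy']],[0,0,1]])
    u=cv2.undistortPoints(np.array(px,float).reshape(-1,1,2),K,c['distortion']).reshape(-1,2)
    return c['position'],rot(c['attitude']).apply(np.c_[u,np.ones(len(u))])
def plane(n,px,z):
    p,d=ray(n,px);return p+d*((z-p[2])/d[:,2])[:,None]
def tri(a,b):  # scene px, top px -> point, miss
    p,d=ray("scene",[a]);q,e=ray("top",[b]);d=d[0];e=e[0]
    s=np.linalg.lstsq(np.c_[d,-e],q-p,rcond=None)[0]
    A=p+s[0]*d;B=q+s[1]*e;return (A+B)/2,np.linalg.norm(A-B)
def proj(n,X):
    c=ctrl.calibration(n);K=np.array([[c['fx'],0,c['cx']],[0,c['fy'],c['cy']],[0,0,1]])
    r=rot(c['attitude']).inv();return cv2.projectPoints(np.array(X,float).reshape(-1,1,3),cv2.Rodrigues(r.as_matrix())[0],-r.apply(c['position']),K,c['distortion'])[0].reshape(-1,2)
def hsv(im): return cv2.cvtColor(im,cv2.COLOR_RGB2HSV)
def blobs(im,lo,hi,box,amin=15):
    m=cv2.inRange(hsv(im),np.array(lo),np.array(hi));k=np.zeros_like(m);x0,y0,x1,y1=box;k[y0:y1,x0:x1]=m[y0:y1,x0:x1]
    cs=[c for c in cv2.findContours(k,cv2.RETR_EXTERNAL,cv2.CHAIN_APPROX_NONE)[0] if cv2.contourArea(c)>=amin]
    return sorted(cs,key=cv2.contourArea,reverse=True)
E
python3 - <<'E'
from h import *
t=cv2.imread('pics/top0.png');s=cv2.imread('pics/scene0.png')
a=cv2.resize(t[155:275,175:395],None,fx=3.6,fy=3.6,interpolation=cv2.INTER_CUBIC);cv2.imwrite('pics/tc.png',a)
b=cv2.resize(s[145:335,185:405],None,fx=3.1,fy=3.1,interpolation=cv2.INTER_CUBIC);cv2.imwrite('pics/sc.png',b)
T=hsv(t[...,::-1].copy());
for n,(u,v) in dict(stop=(184,182),deck=(220,182),plate=(278,188),dk2=(317,188),wood=(225,255),tongue=(192,255),tray=(350,190),bench=(280,215),cap=(363,248),ccap=(410,254),bcap=(314,239)).items(): print(n,T[v,u])
S=hsv(s[...,::-1].copy())
for n,(u,v) in dict(stop=(248,164),deck=(264,182),wood=(225,218),tray=(350,238),wcap=(319,259),bl=(356,287),bk=(290,230)).items(): print(n,S[v,u])
E
```

```text
stop [  2 185 153]
deck [20 16 98]
plate [15 13 78]
dk2 [18 13 99]
wood [ 22  94 146]
tongue [ 11 126  85]
tray [109 158 129]
bench [ 30  26 145]
cap [ 87  15 155]
ccap [109 133 119]
bcap [24 25 51]
stop [  4 164  87]
deck [22 29 98]
wood [ 19 118 154]
tray [108 178 119]
wcap [ 46  34 167]
bl [108 141 116]
bk [24 27 48]
```

View pics/tc.png

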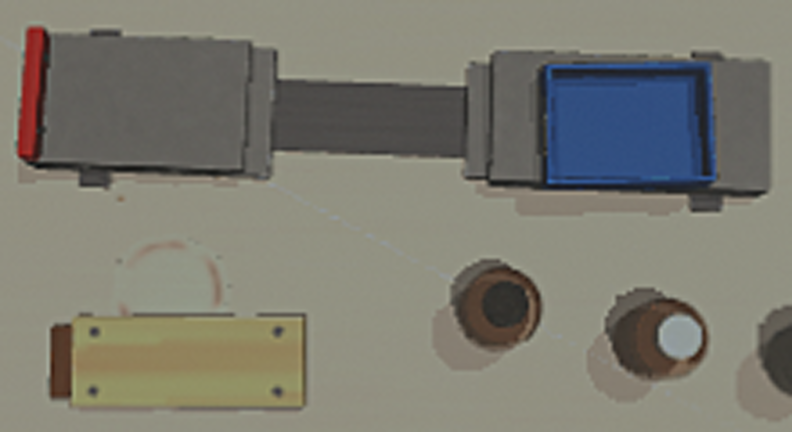

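View pics/sc.png

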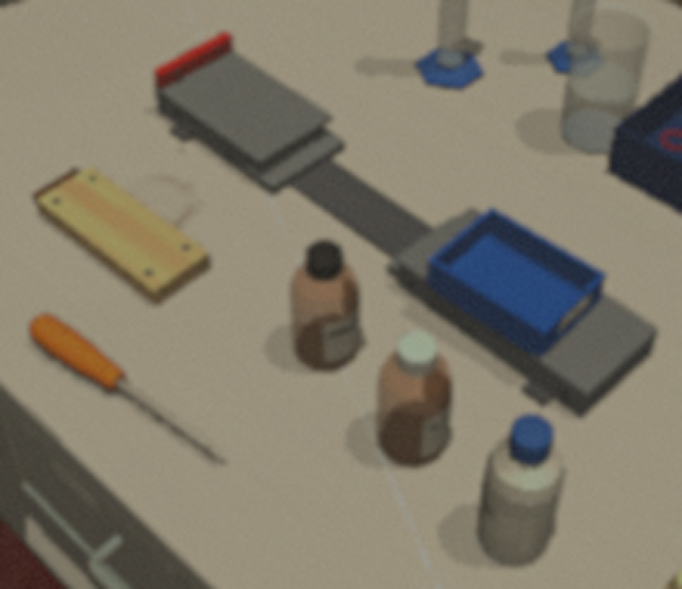

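The top crop shows the far deck's gap edge at crop (251,41)-(246,170), the start deck's edge at (491,50)-(489,184) and its outer end at (770,61)-(766,193). The scene crop shows the far deck's gap corners at (329,119) and (262,163), the outer end at (655,330) and (582,385), and the bottles clear of each other.

```bash
python3 - <<'E'
from h import *
np.set_printoptions(precision=1,suppress=True)
t=cv2.imread('pics/top0.png')[...,::-1].copy();s=cv2.imread('pics/scene0.png')[...,::-1].copy()
T=lambda u,v:(175+(u+.5)/3.6-.5,155+(v+.5)/3.6-.5); S=lambda u,v:(185+(u+.5)/3.1-.5,145+(v+.5)/3.1-.5)
for n,a,b in[('fargap+x',(329,119),(251,41)),('fargap-x',(262,163),(246,170)),('out+x',(655,330),(770,61)),('out-x',(582,385),(766,193))]:
    print(n,*tri(S(*a),T(*b)))
far=plane('top',[T(251,41),T(246,170)],32);st=plane('top',[T(491,50),T(489,184)],32);out=plane('top',[T(770,61),T(766,193)],32)
print('z32',far,st,out)
def box(cs): return cv2.boxPoints(cv2.minAreaRect(cs))
def show(n,ct,cs,z):
    bt=box(ct);bs=cv2.boxPoints(cv2.minAreaRect(cs));P=plane('top',bt,z);r=cv2.minAreaRect(P[:,:2].astype(np.float32));print(n,'rect@z',r,'areas',cv2.contourArea(ct),cv2.contourArea(cs))
rt=blobs(t,(0,130,60),(10,255,255),(170,150,200,215));rs=blobs(s,(0,120,50),(10,255,255),(225,145,270,190))
show('stop',rt[0],rs[0],52)
w=(16,70,120),(30,255,255)
bt=blobs(t,*w,(180,230,275,280));bs=blobs(s,*w,(185,190,260,250))
show('board',bt[0],bs[0],20)
q=lambda c:cv2.approxPolyDP(c,4,True).reshape(-1,2)
print(q(bt[0]),q(bs[0]))
for z in(20,):
  c=bt[0].reshape(-1,2);c=c;P=plane('top',c,z)[:,:2].astype(np.float32);print('board bench',cv2.minAreaRect(P))
b=(100,100,40),(120,255,255)
yt=blobs(t,*b,(310,165,395,215));ys=blobs(s,*b,(315,205,385,260))
show('tray',yt[0],ys[0],63)
print(q(yt[0]),q(ys[0]))
wt=blobs(t,(30,0,135),(110,24,255),(350,235,375,260),8);ws=blobs(s,(35,10,140),(100,80,255),(305,250,330,270),8)
def cen(c): m=cv2.moments(c);return m['m10']/m['m00'],m['m01']/m['m00']
for c in wt+ws: print('wcap',cen(c),cv2.contourArea(c))
ct=blobs(t,*b,(395,240,425,270),8);cs=blobs(s,*b,(340,275,370,300),8)
print('bluecap',tri(cen(cs[0]),cen(ct[0])))
print('whitecap',tri(cen(ws[0]),cen(wt[0])))
print('blackcap',tri(S(325,252),T(506,305)))
E
```

```text
fargap+x [651.   77.   25.5] 8.062752058256365
fargap-x [562.8  76.1  27.6] 2.8074790500637548
out+x [ 641.3 -279.9   28.4] 7.008590813837014
out-x [ 549.8 -273.6   38.2] 2.278733104856462
z32 [[652.5  73.8  32. ]
 [563.2  74.7  32. ]] [[648.  -90.   32. ]
 [555.5 -88.8  32. ]] [[ 643.  -281.6   32. ]
 [ 551.6 -276.1   32. ]]
stop rect@z ((610.843505859375, 218.8511505126953), (11.676423072814941, 87.33401489257812), 88.28228759765625) areas 134.0 118.0
board rect@z ((435.0105285644531, 113.14073181152344), (57.87013626098633, 153.62266540527344), 0.9214021563529968) areas 1448.0 938.0
[[195 243]
 [196 265]
 [201 266]
 [195 267]
 [258 267]
 [258 244]] [[197 209]
 [234 238]
 [251 227]
 [215 199]]
board bench ((435.0105285644531, 113.14073181152344), (57.87013626098633, 153.62266540527344), 0.9214021563529968)
tray rect@z ((592.1085815429688, -179.36656188964844), (81.79818725585938, 113.47552490234375), 0.6643152236938477) areas 1470.5 1344.0
[[371 172]
 [326 173]
 [327 205]
 [373 204]] [[343 213]
 [324 228]
 [324 236]
 [359 258]
 [378 233]]
wcap (363.4469696969697, 248.2367424242424) 88.0
wcap (319.3480083857442, 256.3668763102725) 79.5
bluecap (array([ 438.4, -304.5,  114.3]), np.float64(4.284225024518045))
whitecap (array([ 450.1, -200.1,  105.4]), np.float64(2.5173307827483073))
blackcap (array([468.9, -94.1, 106. ]), np.float64(1.601407728913882))
```

```bash
cat >> h.py <<'E'
SO=np.array([604.7,-7.3]); SY=-0.027   # slideway origin xy, yaw
def sw(x,y,z=0):  # slideway->world
    c,s=np.cos(SY),np.sin(SY);return np.array([SO[0]+c*x-s*y,SO[1]+s*x+c*y,z])
def tool(yaw,tilt=0): # tool down, x axis along world +y rotated by yaw; tilt: nose (+y) of held thing down
    b=R.from_matrix(np.array([[0,1,0],[1,0,0],[0,0,-1]]).T)
    return R.from_euler('z',yaw)*R.from_euler('x',-tilt)*b
def plan(p,Rt):  # TCP target
    s=ctrl.sense();R0=rot(s['ee_rot']);d=R0.inv().apply(np.array(p)-s['eef_pos']);r=(R0.inv()*Rt).as_rotvec()
    print('t',round(s['time_s'],1),'move',np.round(d,1),np.round(r,3),'F',np.round(s['force'],1))
def gp(g,Rt,L=155): return np.array(g)-Rt.apply([0,0,L])
E
python3 - <<'E'
from h import *
np.set_printoptions(precision=1,suppress=True)
T=lambda u,v:(175+(u+.5)/3.6-.5,155+(v+.5)/3.6-.5); S=lambda u,v:(185+(u+.5)/3.1-.5,145+(v+.5)/3.1-.5)
for a,b in[((93,178),(94,331)),((186,247),(277,331)),((148,272),(278,391)),((57,203),(94,391))]: print('screw',*tri(S(*a),T(*b)),plane('top',[T(*b)],20)[0])
for a,b in[((490,212),(545,67)),((602,275),(713,64)),((545,350),(711,187)),((432,265),(546,185))]: print('tray',*tri(S(*a),T(*b)))
plan([435,114,250],tool(0.014))
plan([435,114,173],tool(0.014))
E
```

```text
screw [453.2 177.5  17.1] 2.87468295478865 [454.2 176.   20. ]
screw [455.   53.5  17.1] 2.96247127830007 [456.   52.4  20. ]
screw [414.3  52.2  18.7] 4.2390251648385755 [416.1  50.8  20. ]
screw [412.9 176.5  14.6] 2.9796935991292592 [414.1 174.4  20. ]
tray [ 629.2 -123.    55.8] 3.9728234725414264
tray [ 630.  -232.4   62.9] 7.036167889637421
tray [ 553.3 -235.9   42.7] 0.7777907451855748
tray [ 552.4 -125.2   52.6] 0.8707725942783897
t 0.1 move [-339.3 -229.6  154.4] [-0.   0.   1.1] F [ 0.4  0.4 -0.4]
t 0.1 move [-339.3 -229.5  231.4] [-0.   0.   1.1] F [ 0.4  0.4 -0.4]
```

```bash
echo '{"dx":[-339,-339,-339,-339,-339,-339,-339,-339],"dy":[-230,-230,-230,-230,-230,-230,-230,-230],"dz":[154,154,154,154,154,154,154,154],"rx":[0,0,0,0,0,0,0,0],"ry":[0,0,0,0,0,0,0,0],"rz":[1.1,1.1,1.1,1.1,1.1,1.1,1.1,1.1]}' | python3 steer.py 1.0 60; echo '{"dx":[0],"dy":[0],"dz":[0],"rx":[0],"ry":[0],"rz":[0]}' | python3 steer.py; python3 -c "
from h import *
plan([435,113.5,172],tool(0.014))"
```

```text
time_s: 0.9
eef_pos: [417.8, 142.8, 263.3]
ee_rot: [0.0, 0.705, 0.709, 0.0]
force: [0.9, 0.8, 0.1]
grip_width: 1.0
grip_force: 0.0
time_s: 1.0
eef_pos: [419.0, 140.7, 262.1]
ee_rot: [-0.001, 0.706, 0.708, -0.001]
force: [0.3, 1.1, -0.6]
grip_width: 1.0
grip_force: 0.0
t 1.0 move [-27.2  16.1  90.1] [-0.003  0.001 -0.01 ] F [ 0.3  1.1 -0.6]
```

```bash
echo '{"dx":[-27,-27,-27,-27,-27],"dy":[16,16,16,16,16],"dz":[30,60,80,88,88],"rx":[0,0,0,0,0],"ry":[0,0,0,0,0],"rz":[-0.01,-0.01,-0.01,-0.01,-0.01]}' | python3 steer.py; python3 -c "
from h import *
plan([435,113.5,172],tool(0.014))
im=ctrl.capture('scene');cv2.imwrite('pics/g1.png',cv2.resize(im[150:270,150:310],None,fx=4,fy=4)[...,::-1])"
```

```text
time_s: 1.5
eef_pos: [433.4, 118.2, 175.5]
ee_rot: [-0.001, 0.699, 0.715, -0.001]
force: [-0.2, -0.3, 0.7]
grip_width: 1.0
grip_force: 0.0
t 1.5 move [-4.7  1.5  3.5] [-0.002 -0.     0.008] F [-0.2 -0.3  0.7]
```

View pics/g1.png

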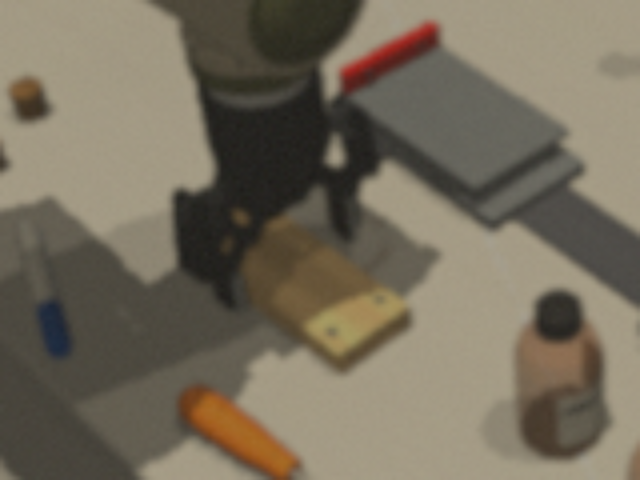

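The fingers straddle the board, at (230,260) and (345,200) in the crop. I'll go a little lower and close.

```bash
echo '{"dx":[-4.5,-4.5,-4.5],"dy":[1.5,1.5,1.5],"dz":[4.5,4.5,4.5],"rx":[0,0,0],"ry":[0,0,0],"rz":[0.008,0.008,0.008]}' | python3 steer.py; echo '{"dx":[0,0,0,0,0,0],"dy":[0,0,0,0,0,0],"dz":[0,0,0,0,0,0],"rx":[0,0,0,0,0,0],"ry":[0,0,0,0,0,0],"rz":[0,0,0,0,0,0]}' | python3 steer.py 0 80;echo '{"dx":[0,0,0,0,0],"dy":[0,0,0,0,0],"dz":[-30,-60,-80,-80,-80],"rx":[0,0,0,0,0],"ry":[0,0,0,0,0],"rz":[0,0,0,0,0]}' | python3 steer.py; python3 -c "
from h import *
plan([435,113.5,172],tool(0.014))
"
```

```text
time_s: 1.85
eef_pos: [435.4, 113.2, 171.9]
ee_rot: [0.0, 0.703, 0.712, 0.0]
force: [1.0, -0.3, 0.2]
grip_width: 0.997
grip_force: 0.0
time_s: 2.45
eef_pos: [435.3, 113.4, 172.1]
ee_rot: [0.0, 0.702, 0.712, 0.0]
force: [-2.9, -0.8, 8.7]
grip_width: 0.683
grip_force: 87.0
time_s: 2.95
eef_pos: [435.0, 113.3, 250.8]
ee_rot: [-0.0, 0.702, 0.712, -0.0]
force: [-0.0, 0.4, -2.0]
grip_width: 0.685
grip_force: 87.3
t 3.0 move [ 0.2  0.1 78.8] [-0.001  0.    -0.001] F [-0.   0.4 -2. ]
```

```bash
cat >> h.py <<'E'
def board(Y0,Z0,tilt,off=1.4,H=172,X=0): # TCP so that board's lower front corner is at slideway (X,Y0,Z0)
    Rt=tool(SY,tilt);plan(sw(X,Y0,Z0)-Rt.apply([80+off,0,H]),Rt)
E
python3 -c "
from h import *
print(tool(0,.26).apply([1,0,0]))
board(50,70,.262)"
```

```text
[ 0.          0.96638998 -0.25708055]
t 3.0 move [-106.9  168.8   -6.5] [ 0.005 -0.262  0.04 ] F [-0.   0.4 -2. ]
```

```bash
echo '{"dx":[-10,-40,-70,-107,-107,-107,-107,-107],"dy":[45,90,130,169,169,169,169,169],"dz":[-10,-10,-10,-6.5,-6.5,-6.5,-6.5,-6.5],"rx":[0,0,0,0,0.005,0.005,0.005,0.005],"ry":[0,0,-0.08,-0.2,-0.262,-0.262,-0.262,-0.262],"rz":[0.04,0.04,0.04,0.04,0.04,0.04,0.04,0.04]}' | python3 steer.py; python3 - <<'E'
from h import *
np.set_printoptions(precision=1,suppress=True)
board(50,70,.262)
s=ctrl.capture('scene');t=ctrl.capture('top')
a=cv2.resize(t[150:240,170:400],None,fx=3.4,fy=3.4,interpolation=cv2.INTER_CUBIC)
b=cv2.resize(s[120:270,210:400],None,fx=4,fy=4,interpolation=cv2.INTER_CUBIC)[:, :780]
cv2.imwrite('pics/i_s.png',b[...,::-1]);cv2.imwrite('pics/i_t.png',a[...,::-1])
E
```

```text
time_s: 3.75
eef_pos: [605.0, 9.3, 257.4]
ee_rot: [0.09, 0.71, 0.692, -0.093]
force: [-0.6, -0.5, -1.2]
grip_width: 0.679
grip_force: 87.2
t 3.8 move [-0.6  0.2  0.3] [-0. -0.  0.] F [-0.6 -0.5 -1.2]
```

View pics/i_s.png

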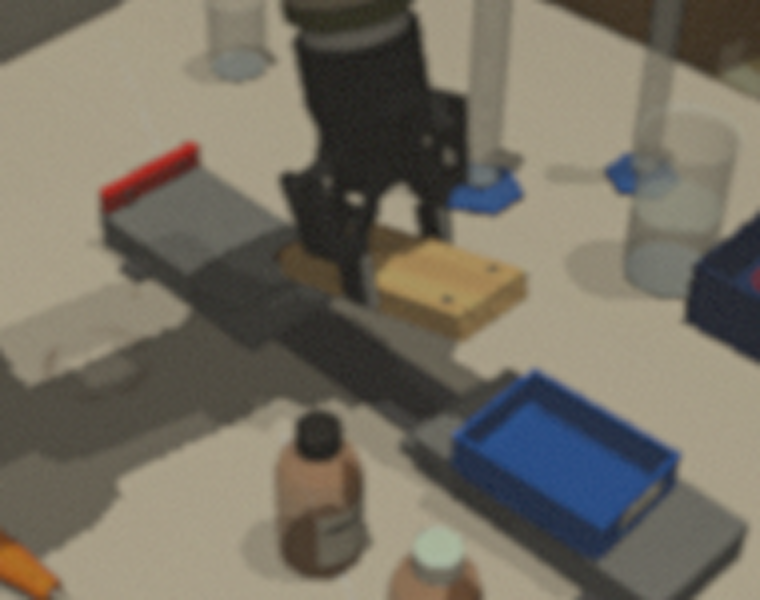

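The board is held nose down. Its heel's lower corners are at crop (458,338) and (523,292), which is scene px (324.5,204.5) and (340.8,193). I'll check these against the prediction.

```bash
python3 - <<'E'
from h import *
np.set_printoptions(precision=1,suppress=True)
c,s=np.cos(.262),np.sin(.262)
for x in(-30,30):
    for l,h in((-160,0),(-160,20)):
        print(x,h,proj('scene',sw(x,50+l*c+h*s,70-l*s+h*c)),proj('top',sw(x,50+l*c+h*s,70-l*s+h*c)))
board(60,14,.262)
E
```

```text
-30 0 [[326.  205.3]] [[322.8 193.1]]
-30 20 [[324.8 198. ]] [[321.2 191.4]]
30 0 [[342.8 193.5]] [[323.4 166.9]]
30 20 [[341.8 186.4]] [[321.9 164.6]]
t 3.9 move [23.8 -0.  52.4] [ 0. -0.  0.] F [-0.9  0.7 -1.2]
```

View pics/i_t.png

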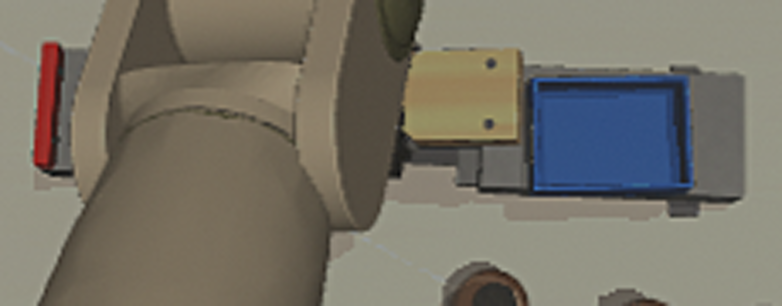

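The heel matches the prediction within about 1 px in both views. I'll lower the board in front of the groove, then insert it.

```bash
echo '{"dx":[12,20,22,23.5,23.5,23.5],"dy":[0,0,0,0,0,0],"dz":[25,40,48,51.4,51.4,51.4],"rx":[0,0,0,0,0,0],"ry":[0,0,0,0,0,0],"rz":[0,0,0,0,0,0]}' | python3 steer.py; python3 - <<'E'
from h import *
board(60,14.5,.262)
board(80,14,.262)
E
```

```text
time_s: 4.45
eef_pos: [606.1, 17.8, 203.0]
ee_rot: [0.092, 0.711, 0.691, -0.093]
force: [0.4, -0.1, -1.3]
grip_width: 0.684
grip_force: 87.3
t 4.5 move [ 1.1 -0.8  1. ] [ 0.001  0.    -0.001] F [ 0.4 -0.1 -1.3]
t 4.5 move [20.6 -0.8 -3.7] [ 0.001  0.    -0.001] F [ 0.4 -0.1 -1.3]
```

```bash
echo '{"dx":[3,6,9,12,15,17.6,17.6],"dy":[-0.8,-0.8,-0.8,-0.8,-0.8,-0.8,-0.8],"dz":[0,-0.8,-1.5,-2.2,-2.8,-3.2,-3.2],"rx":[0,0,0,0,0,0,0],"ry":[0,0,0,0,0,0,0],"rz":[0,0,0,0,0,0,0]}' | python3 steer.py; python3 - <<'E'
from h import *
board(80,13,.262)
E
```

```text
time_s: 5.15
eef_pos: [605.6, 36.1, 200.7]
ee_rot: [0.091, 0.71, 0.692, -0.094]
force: [-0.3, 0.4, -1.7]
grip_width: 0.684
grip_force: 87.3
t 5.2 move [ 2.5  0.3 -0.2] [ 0. -0.  0.] F [-0.3  0.4 -1.7]
```

```bash
echo '{"dx":[1,2,2],"dy":[0,0,0],"dz":[-0.1,-0.2,-0.2],"rx":[0,0,0],"ry":[0,0,0],"rz":[0,0,0]}' | python3 steer.py; echo '{"dx":[1,1.5,1.5],"dy":[0,0,0],"dz":[-0.2,-0.3,-0.3],"rx":[0,0,0],"ry":[0,0,0],"rz":[0,0,0]}' | python3 steer.py; python3 - <<'E'
from h import *
board(80,13,.262)
E
```

```text
time_s: 5.45
eef_pos: [605.6, 37.8, 200.4]
ee_rot: [0.091, 0.711, 0.691, -0.094]
force: [0.4, -0.1, -0.7]
grip_width: 0.684
grip_force: 87.3
time_s: 5.75
eef_pos: [605.7, 39.3, 200.3]
ee_rot: [0.091, 0.711, 0.691, -0.094]
force: [0.1, 0.2, -1.5]
grip_width: 0.68
grip_force: 87.3
t 5.8 move [-0.6  0.3  0.3] [ 0. -0. -0.] F [ 0.1  0.2 -1.5]
```

```bash
echo '{"dx":[1,1.5,1.5],"dy":[0,0,0],"dz":[-0.2,-0.3,-0.3],"rx":[0,0,0],"ry":[0,0,0],"rz":[0,0,0]}' | python3 steer.py; echo '{"dx":[1,1.5,1.5],"dy":[0,0,0],"dz":[-0.2,-0.3,-0.3],"rx":[0,0,0],"ry":[0,0,0],"rz":[0,0,0]}' | python3 steer.py; python3 - <<'E'
from h import *
board(80,13,.262)
E
```

```text
time_s: 6.05
eef_pos: [605.7, 40.7, 200.2]
ee_rot: [0.091, 0.71, 0.691, -0.094]
force: [-0.4, -0.5, -1.4]
grip_width: 0.685
grip_force: 87.3
time_s: 6.35
eef_pos: [605.8, 41.3, 200.3]
ee_rot: [0.092, 0.71, 0.691, -0.095]
force: [-1.2, -8.3, -2.3]
grip_width: 0.681
grip_force: 87.2
t 6.3 move [-2.5  0.2  0.8] [-0.     0.002 -0.   ] F [-1.2 -8.3 -2.3]
```

```bash
sed -i 's/-7.3\]); SY/-5.7]); SY/' h.py; python3 - <<'E'
from h import *
for t,z in((.262,13),(.22,12.8),(.175,12.8),(.13,12.8),(.09,12.6),(.045,12.4),(0,12.2)): board(79.8,z,t)
E
```

```text
t 6.3 move [-1.2  0.1  0.5] [-0.     0.002 -0.   ] F [-1.2 -8.3 -2.3]
t 6.3 move [-8.3  0.1  4.2] [-0.     0.044 -0.   ] F [-1.2 -8.3 -2.3]
t 6.3 move [-15.7   0.1   8.4] [-0.     0.089 -0.   ] F [-1.2 -8.3 -2.3]
t 6.3 move [-23.    0.1  12.9] [-0.     0.134 -0.   ] F [-1.2 -8.3 -2.3]
t 6.3 move [-29.3   0.1  17.4] [-0.     0.174 -0.   ] F [-1.2 -8.3 -2.3]
t 6.3 move [-36.1   0.1  22.7] [-0.     0.219 -0.   ] F [-1.2 -8.3 -2.3]
t 6.3 move [-42.7   0.2  28.3] [-0.     0.264 -0.   ] F [-1.2 -8.3 -2.3]
```

```bash
echo '{"dx":[-1.2,-4.8,-8.3,-12,-15.7,-19.3,-23,-23],"dy":[0,0,0,0,0,0,0,0],"dz":[0.5,2.4,4.2,6.3,8.4,10.6,12.9,12.9],"rx":[0,0,0,0,0,0,0,0],"ry":[0,0.023,0.044,0.067,0.089,0.112,0.134,0.134],"rz":[0,0,0,0,0,0,0,0]}' | python3 steer.py; python3 - <<'E'
from h import *
for t,z in((.13,12.8),(.09,12.6),(.045,12.4),(0,12.2)): board(79.8,z,t)
E
```

```text
time_s: 7.15
eef_pos: [605.0, 16.1, 193.4]
ee_rot: [0.044, 0.715, 0.696, -0.046]
force: [0.3, -0.8, -1.5]
grip_width: 0.681
grip_force: 87.3
t 7.2 move [-0.5  0.3 -0.5] [-0.    -0.003 -0.001] F [ 0.3 -0.8 -1.5]
t 7.2 move [-7.3  0.3  3.1] [-0.     0.037 -0.001] F [ 0.3 -0.8 -1.5]
t 7.2 move [-14.8   0.3   7.4] [-0.     0.082 -0.001] F [ 0.3 -0.8 -1.5]
t 7.2 move [-22.1   0.3  12.1] [-0.     0.127 -0.001] F [ 0.3 -0.8 -1.5]
```

```bash
echo '{"dx":[-4,-7.3,-11,-14.8,-18.5,-22.1,-22.1,-22.1],"dy":[0.3,0.3,0.3,0.3,0.3,0.3,0.3,0.3],"dz":[1.5,3.1,5.2,7.4,9.7,12,12,12],"rx":[0,0,0,0,0,0,0,0],"ry":[0.018,0.037,0.06,0.082,0.105,0.127,0.127,0.127],"rz":[0,0,0,0,0,0,0,0]}' | python3 steer.py; python3 - <<'E'
from h import *
board(79.8,12.2,0)
E
```

```text
time_s: 7.95
eef_pos: [604.7, -6.8, 184.5]
ee_rot: [0.0, 0.717, 0.697, -0.0]
force: [-1.2, -0.7, -1.9]
grip_width: 0.676
grip_force: 87.4
t 8.0 move [-0.5 -0.1  0.3] [ 0.     0.001 -0.   ] F [-1.2 -0.7 -1.9]
```

```bash
echo '{"dx":[-0.3,-0.3,-0.3],"dy":[0,0,0],"dz":[0.6,0.8,0.8],"rx":[0,0,0],"ry":[0,0,0],"rz":[0,0,0]}' | python3 steer.py; echo '{"dx":[0,0,0,0],"dy":[0,0,0,0],"dz":[0,0,0,0],"rx":[0,0,0,0],"ry":[0,0,0,0],"rz":[0,0,0,0]}' | python3 steer.py 0.85;echo '{"dx":[0,0,0,0,0,0,0,0],"dy":[0,0,0,0,-50,-100,-150,-150],"dz":[-20,-60,-110,-150,-150,-150,-150,-150],"rx":[0,0,0,0,0,0,0,0],"ry":[0,0,0,0,0,0,0,0],"rz":[0,0,0,0,0,0,0,0]}' | python3 steer.py; python3 - <<'E'
from h import *
np.set_printoptions(precision=1,suppress=True)
s=ctrl.capture('scene');t=ctrl.capture('top')
a=cv2.resize(t[155:265,175:395],None,fx=3.4,fy=3.4,interpolation=cv2.INTER_CUBIC)
b=cv2.resize(s[145:275,225:395],None,fx=4,fy=4,interpolation=cv2.INTER_CUBIC)
cv2.imwrite('pics/b_s.png',b[...,::-1]);cv2.imwrite('pics/b_t.png',a[...,::-1])
E
```

```text
time_s: 8.25
eef_pos: [604.8, -6.8, 184.2]
ee_rot: [0.001, 0.717, 0.698, -0.0]
force: [-2.6, 0.7, 5.9]
grip_width: 0.678
grip_force: 87.9
time_s: 8.65
eef_pos: [604.8, -7.0, 183.7]
ee_rot: [0.0, 0.717, 0.697, -0.0]
force: [0.4, 0.9, 0.5]
grip_width: 0.851
grip_force: 0.0
time_s: 9.45
eef_pos: [449.7, -1.7, 332.5]
ee_rot: [-0.002, 0.717, 0.697, -0.002]
force: [0.8, -0.5, -0.3]
grip_width: 0.845
grip_force: 0.0
```

View pics/b_s.png

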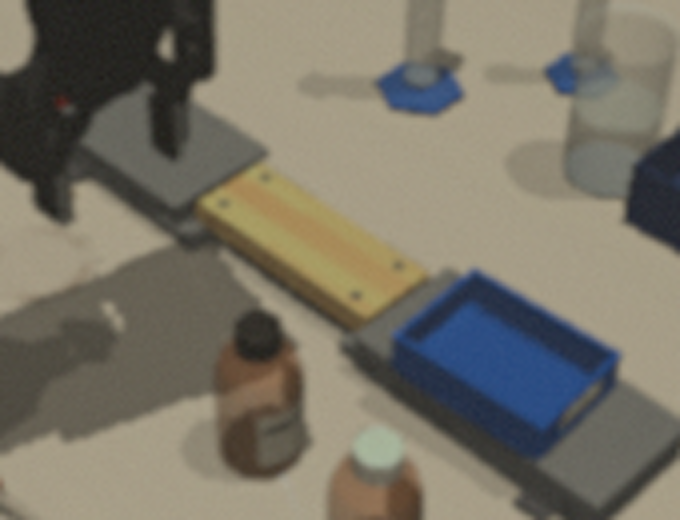

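The board lies flat: it meets the far deck's edge at (230,180) and the start deck's at (390,300), flush and in line. Next is the white bottle.

```bash
python3 - <<'E'
from h import *
np.set_printoptions(precision=1,suppress=True)
t=ctrl.capture('top');s=ctrl.capture('scene')
def cen(c): m=cv2.moments(c);return m['m10']/m['m00'],m['m01']/m['m00']
wt=blobs(t,(30,0,135),(110,24,255),(350,235,375,260),8)[0];ws=blobs(s,(35,10,140),(100,80,255),(305,250,330,270),8)[0]
P=plane('top',wt.reshape(-1,2),108);print('cap circle',cv2.minEnclosingCircle(P[:,:2].astype(np.float32)),P.mean(0))
print(tri(cen(ws),cen(wt)),cen(ws),cen(wt), 'pred scene',proj('scene',[450,-200,108]))
# body in top view: brown mask
br=blobs(t,(0,60,20),(25,255,110),(335,232,380,265),30)
if br:
    c=br[0].reshape(-1,2);print('body px',c.min(0),c.max(0),[plane('top',c,z)[:,:2].min(0).round(1).tolist()+plane('top',c,z)[:,:2].max(0).round(1).tolist() for z in(0,70)])
brs=blobs(s,(0,50,20),(25,255,130),(300,255,338,300),60)
if brs:
    c=brs[0].reshape(-1,2);b=c[c[:,1]>=c[:,1].max()-1].mean(0);lr=(c[:,0].min()+c[:,0].max())/2;print('scene body',c.min(0),c.max(0),b,lr,plane('scene',[b],0), 'base pred',proj('scene',[450,-200,0]))
E
```

```text
cap circle ((451.3138732910156, -200.62391662597656), 12.998042106628418) [ 451.6 -200.6  108. ]
(array([ 449.9, -200.1,  105. ]), np.float64(2.9460298670500653)) (319.1707818930041, 256.54938271604937) (363.4469696969697, 248.2367424242424) pred scene [[319.9 255.4]]
body px [346 238] [371 259] [[429.1, -241.1, 481.0, -178.8], [427.9, -225.6, 476.1, -167.9]]
scene body [306 259] [330 295] [317.5 294.8] 318.0 [[ 433.  -214.7    0. ]] base pred [[317.7 286.5]]
```

```bash
python3 -c "
from h import *
plan([451,-200.3,330],tool(0))
plan([451,-200.3,215],tool(0))"
```

```text
t 9.7 move [-197.3    0.7    4.5] [ 0.002  0.001 -0.027] F [0.1 0.2 0.2]
t 9.7 move [-197.2    0.4  119.5] [ 0.002  0.001 -0.027] F [0.1 0.2 0.2]
```

```bash
echo '{"dx":[-45,-90,-135,-175,-197,-197,-197],"dy":[0.7,0.7,0.7,0.7,0.7,0.7,0.7],"dz":[4,4,4,4,4,4,4],"rx":[0,0,0,0,0,0,0],"ry":[0,0,0,0,0,0,0],"rz":[-0.027,-0.027,-0.027,-0.027,-0.027,-0.027,-0.027]}' | python3 steer.py 1.0; python3 -c "
from h import *
plan([451,-200.3,215],tool(0))"
```

```text
time_s: 10.35
eef_pos: [450.7, -200.0, 329.6]
ee_rot: [0.0, 0.707, 0.707, -0.0]
force: [-0.5, 0.2, -1.0]
grip_width: 1.003
grip_force: 0.0
t 10.3 move [ -0.2   0.3 114.6] [ 0.     0.001 -0.001] F [-0.5  0.2 -1. ]
```

```bash
echo '{"dx":[0,0,0,0,0,0,0],"dy":[0,0,0,0,0,0,0],"dz":[35,70,95,110,114.5,114.5,114.5],"rx":[0,0,0,0,0,0,0],"ry":[0,0,0,0,0,0,0],"rz":[0,0,0,0,0,0,0]}' | python3 steer.py 1.0; echo '{"dx":[0,0,0,0,0,0],"dy":[0,0,0,0,0,0],"dz":[0,0,0,0,0,0],"rx":[0,0,0,0,0,0],"ry":[0,0,0,0,0,0],"rz":[0,0,0,0,0,0]}' | python3 steer.py 0 40;  echo '{"dx":[0,0,0],"dy":[0,0,0],"dz":[-2,-4,-8],"rx":[0,0,0],"ry":[0,0,0],"rz":[0,0,0]}' | python3 steer.py; python3 - <<'E'
from h import *
s=ctrl.capture('scene')
cv2.imwrite('pics/w_s.png',cv2.resize(s[145:325,225:395],None,fx=3.3,fy=3.3,interpolation=cv2.INTER_CUBIC)[...,::-1])
E
```

```text
time_s: 11.05
eef_pos: [450.6, -199.6, 216.3]
ee_rot: [0.001, 0.707, 0.707, -0.0]
force: [0.2, -0.6, -0.2]
grip_width: 1.001
grip_force: 0.0
time_s: 11.65
eef_pos: [450.2, -199.9, 216.2]
ee_rot: [0.001, 0.707, 0.707, -0.0]
force: [-1.3, 1.4, 7.5]
grip_width: 0.588
grip_force: 40.5
time_s: 11.95
eef_pos: [450.0, -199.8, 223.4]
ee_rot: [0.0, 0.707, 0.707, -0.0]
force: [0.5, 0.3, -1.4]
grip_width: 0.586
grip_force: 41.7
```

View pics/w_s.png

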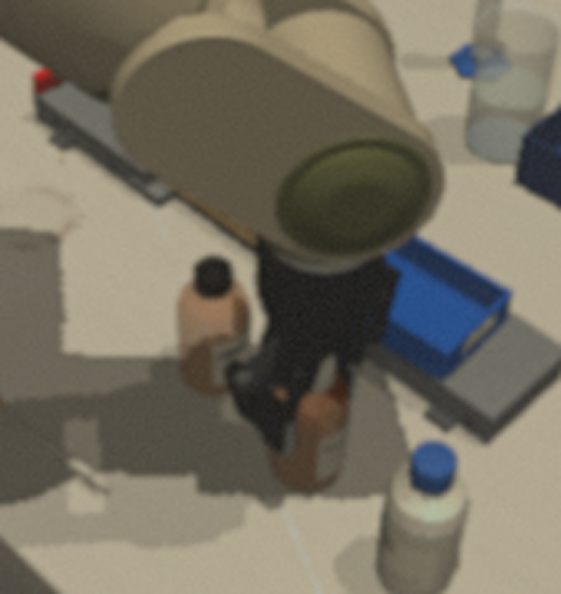

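The bottle is held between the fingers at (300,440), clear of its neighbours. Now I'll lift it over the tray.

```bash
echo '{"dx":[0,0,8,16,24,28.5,28.5,28.5],"dy":[0,0,30,70,110,135,142,142],"dz":[-40,-75,-80,-80,-80,-80,-80,-80],"rx":[0,0,0,0,0,0,0,0],"ry":[0,0,0,0,0,0,0,0],"rz":[0,0,0,0,0,0,0,0]}' | python3 steer.py; python3 -c "
from h import *
plan([592,-171,253],tool(SY))"
```

```text
time_s: 12.8
eef_pos: [592.3, -171.2, 302.9]
ee_rot: [0.0, 0.707, 0.707, -0.0]
force: [-0.3, 0.4, -1.7]
grip_width: 0.59
grip_force: 42.9
t 12.8 move [ 0.2 -0.3 49.9] [-0.001  0.001  0.027] F [-0.3  0.4 -1.7]
```

```bash
echo '{"dx":[0,0,0,0,0],"dy":[-0.3,-0.3,-0.3,-0.3,-0.3],"dz":[20,35,43,48,48],"rx":[0,0,0,0,0],"ry":[0,0,0,0,0],"rz":[0,0,0,0,0]}' | python3 steer.py; echo '{"dx":[0,0,0,0],"dy":[0,0,0,0],"dz":[1,2,2.5,2.5],"rx":[0,0,0,0],"ry":[0,0,0,0],"rz":[0,0,0,0]}' | python3 steer.py
```

```text
time_s: 13.3
eef_pos: [591.5, -171.5, 255.4]
ee_rot: [0.0, 0.707, 0.707, -0.0]
force: [0.3, -0.4, -1.4]
grip_width: 0.587
grip_force: 42.9
time_s: 13.7
eef_pos: [591.8, -171.3, 253.0]
ee_rot: [0.001, 0.707, 0.707, -0.0]
force: [0.3, -0.7, -1.5]
grip_width: 0.589
grip_force: 42.9
```

```bash
echo '{"dx":[0,0,0],"dy":[0,0,0],"dz":[0.7,1,1],"rx":[0,0,0],"ry":[0,0,0],"rz":[0,0,0]}' | python3 steer.py; echo '{"dx":[0,0,0,0,0],"dy":[0,0,0,0,0],"dz":[0,0,0,0,0],"rx":[0,0,0,0,0],"ry":[0,0,0,0,0],"rz":[0,0,0,0,0]}' | python3 steer.py 1.0;
```

```text
time_s: 14.0
eef_pos: [591.9, -171.3, 252.3]
ee_rot: [0.001, 0.707, 0.707, -0.0]
force: [-0.8, 0.4, 1.0]
grip_width: 0.59
grip_force: 43.2
time_s: 14.5
eef_pos: [591.8, -171.4, 251.9]
ee_rot: [0.0, 0.707, 0.707, -0.0]
force: [-0.4, -0.1, -0.2]
grip_width: 0.997
grip_force: 0.0
```

```bash
echo '{"dx":[0,0,0,-20,-60,-105,-140,-140],"dy":[0,0,0,0,0,0,0,0],"dz":[-20,-50,-80,-95,-95,-95,-95,-95],"rx":[0,0,0,0,0,0,0,0],"ry":[0,0,0,0,0,0,0,0],"rz":[0,0,0,0,0,0,0,0]}' | python3 steer.py; python3 - <<'E'
from h import *
np.set_printoptions(precision=1,suppress=True)
s=ctrl.capture('scene');t=ctrl.capture('top')
a=cv2.resize(s[165:325,225:395],None,fx=3.3,fy=3.3,interpolation=cv2.INTER_CUBIC)
b=cv2.resize(t[160:270,250:395],None,fx=3.3,fy=3.3,interpolation=cv2.INTER_CUBIC)
o=np.zeros((600,600,3),np.uint8);cv2.imwrite('pics/p.png',cv2.resize(np.vstack([cv2.resize(s[165:325,225:395],(420,395)),cv2.resize(t[160:240,250:395],(420,232))])[:,:],(400,598))[...,::-1])
yt=blobs(t,(100,100,40),(120,255,255),(310,165,395,215));
for c in yt: P=plane('top',c.reshape(-1,2),63);print(cv2.minAreaRect(P[:,:2].astype(np.float32)))
E
```

```text
time_s: 15.3
eef_pos: [590.8, -315.4, 346.3]
ee_rot: [0.001, 0.709, 0.705, -0.001]
force: [-0.2, -0.4, 0.0]
grip_width: 0.999
grip_force: 0.0
((591.9218139648438, -179.0001678466797), (81.76026153564453, 110.47989654541016), 0.8626204133033752)
```

View pics/p.png

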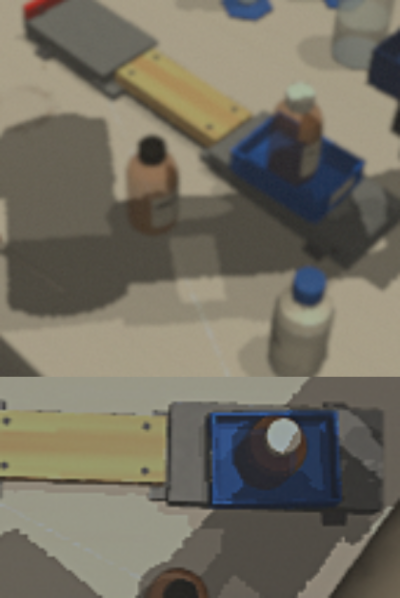

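The bottle stands upright in the tray, and the tray hasn't moved, at (592,-179). Now I'll set up a two-finger push behind the end wall, with the gripper leaning back.

```bash
cat >> h.py <<'E'
def push(x,y,z=45,t=-.25): # finger front lower edge at slideway (x,y,z)
    Rt=tool(SY,t);plan(sw(x,y,z)-Rt.apply([11,0,172]),Rt)
E
python3 - <<'E'
from h import *
d=np.array([592,-179])-SO;print(d@[np.cos(SY),np.sin(SY)],d@[-np.sin(SY),np.cos(SY)])
push(-8,-255,110);push(-8,-255);push(-8,-240)
E
```

```text
-8.01683962114222 -173.5796943265222
t 15.4 move [-2.  -3.2 72.7] [-0.003  0.25   0.026] F [ 0.5  0.4 -0.3]
t 15.4 move [ -2.   -3.2 137.7] [-0.003  0.25   0.026] F [ 0.5  0.4 -0.3]
t 15.4 move [ 13.   -2.8 137.7] [-0.003  0.25   0.026] F [ 0.5  0.4 -0.3]
```

```bash
echo '{"dx":[-2,-2,-2,-2,-2,-2,-2],"dy":[-3.2,-3.2,-3.2,-3.2,-3.2,-3.2,-3.2],"dz":[10,45,85,115,137,137,137],"rx":[-0.003,-0.003,-0.003,-0.003,-0.003,-0.003,-0.003],"ry":[0.13,0.25,0.25,0.25,0.25,0.25,0.25],"rz":[0.026,0.026,0.026,0.026,0.026,0.026,0.026]}' | python3 steer.py 0.5 40; python3 - <<'E'
from h import *
push(-8,-255)
push(-8,-230)
E
```

```text
time_s: 16.1
eef_pos: [589.1, -312.5, 211.1]
ee_rot: [-0.086, 0.71, 0.693, 0.089]
force: [0.0, -0.4, 1.2]
grip_width: 0.499
grip_force: 0.0
t 16.1 move [-1.6 -0.7  1.8] [0.    0.001 0.002] F [ 0.  -0.4  1.2]
t 16.1 move [22.7 -0.6  8. ] [0.    0.001 0.002] F [ 0.  -0.4  1.2]
```

```bash
echo '{"dx":[10,19,23,26,29,33,38,43],"dy":[-0.5,-0.5,-0.5,-0.4,-0.3,-0.2,-0.1,0],"dz":[3,5.8,6.8,7.6,8.4,9.4,10.7,12],"rx":[0,0,0,0,0,0,0,0],"ry":[0,0,0,0,0,0,0,0],"rz":[0,0,0,0,0,0,0,0]}' | python3 steer.py; python3 - <<'E'
from h import *
push(-7,-150)
E
```

```text
time_s: 16.9
eef_pos: [589.8, -269.2, 209.6]
ee_rot: [-0.086, 0.711, 0.692, 0.089]
force: [-0.7, -5.7, 3.3]
grip_width: 0.499
grip_force: 2.6
t 16.9 move [58.5  0.8 15.5] [0.001 0.003 0.   ] F [-0.7 -5.7  3.3]
```

```bash
echo '{"dx":[6,13,20,27,34,41,48,55],"dy":[0.2,0.3,0.5,0.6,0.8,0.9,1,1.2],"dz":[1.5,3.3,5.1,6.9,8.7,10.5,12.2,14],"rx":[0,0,0,0,0,0,0,0],"ry":[0,0,0,0,0,0,0,0],"rz":[0,0,0,0,0,0,0,0]}' | python3 steer.py;echo '{"dx":[7,14,21,28,35,42,49,52],"dy":[0.2,0.3,0.5,0.6,0.8,0.9,1,1.2],"dz":[1.7,3.5,5.3,7.1,8.9,10.7,12.5,13.2],"rx":[0,0,0,0,0,0,0,0],"ry":[0,0,0,0,0,0,0,0],"rz":[0,0,0,0,0,0,0,0]}' | python3 steer.py; python3 - <<'E'
from h import *
np.set_printoptions(precision=1,suppress=True)
push(-6,0);push(-6,-110)
s=ctrl.capture('scene');t=ctrl.capture('top')
cv2.imwrite('pics/q.png',cv2.resize(s[125:285,225:395],None,fx=3.3,fy=3.3,interpolation=cv2.INTER_CUBIC)[...,::-1])
for c in blobs(t,(100,100,40),(120,255,255),(180,160,395,215),30): P=plane('top',c.reshape(-1,2),63);print(cv2.minAreaRect(P[:,:2].astype(np.float32)))
E
```

```text
time_s: 17.7
eef_pos: [592.6, -212.1, 209.5]
ee_rot: [-0.086, 0.711, 0.692, 0.089]
force: [0.0, -5.5, 4.1]
grip_width: 0.499
grip_force: 2.7
time_s: 18.5
eef_pos: [595.2, -158.1, 209.5]
ee_rot: [-0.086, 0.711, 0.692, 0.089]
force: [0.2, -6.1, 3.9]
grip_width: 0.5
grip_force: 2.7
t 18.5 move [96.2 -0.5 24.9] [0. 0. 0.] F [ 0.2 -6.1  3.9]
t 18.5 move [-10.4  -0.6  -2.1] [0. 0. 0.] F [ 0.2 -6.1  3.9]
((600.4181518554688, -51.85288619995117), (108.29905700683594, 82.49868774414062), 88.00779724121094)
```

View pics/q.png

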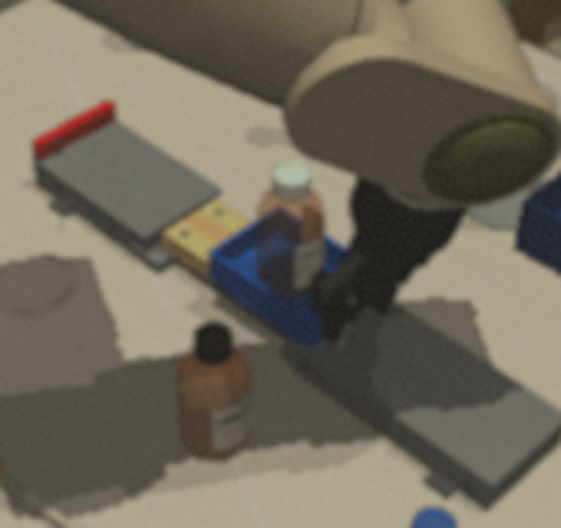

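The tray is sliding squarely onto the board, bottle upright at (290,230) in the crop. Its origin is at about slideway (-3,-46), and it has some 212 mm still to go.

```bash
for i in 1 2 3; do echo; done; echo '{"dx":[6,13,20,27,34,41,48,55],"dy":[0.1,0.2,0.3,0.4,0.5,0.6,0.7,0.8],"dz":[1.5,3.3,5.1,6.9,8.7,10.5,12.2,14],"rx":[0,0,0,0,0,0,0,0],"ry":[0,0,0,0,0,0,0,0],"rz":[0,0,0,0,0,0,0,0]}' | python3 steer.py;echo '{"dx":[7,14,21,28,35,42,49,55],"dy":[0.1,0.2,0.3,0.4,0.4,0.5,0.5,0.6],"dz":[1.7,3.5,5.3,7.1,8.9,10.7,12.5,14],"rx":[0,0,0,0,0,0,0,0],"ry":[0,0,0,0,0,0,0,0],"rz":[0,0,0,0,0,0,0,0]}' | python3 steer.py; echo '{"dx":[6,12,18,24,30,36,42,48],"dy":[0,0,0,0,0,0,0,0],"dz":[1.5,3,4.6,6.1,7.6,9.2,10.7,12.2],"rx":[0,0,0,0,0,0,0,0],"ry":[0,0,0,0,0,0,0,0],"rz":[0,0,0,0,0,0,0,0]}' | python3 steer.py; python3 - <<'E'
from h import *
push(-3,111)
t=ctrl.capture('top')
for c in blobs(t,(100,100,40),(120,255,255),(180,160,395,215),30): P=plane('top',c.reshape(-1,2),63);print(cv2.minAreaRect(P[:,:2].astype(np.float32)))
E
```

```text
time_s: 19.4
eef_pos: [597.4, -101.2, 209.0]
ee_rot: [-0.087, 0.711, 0.692, 0.089]
force: [0.0, -4.3, 3.9]
grip_width: 0.501
grip_force: 2.5
time_s: 20.2
eef_pos: [599.5, -44.4, 209.0]
ee_rot: [-0.087, 0.711, 0.692, 0.089]
force: [-0.0, -6.3, 3.8]
grip_width: 0.5
grip_force: 2.5
time_s: 21.0
eef_pos: [600.7, 4.9, 209.0]
ee_rot: [-0.087, 0.711, 0.692, 0.089]
force: [0.2, -4.0, 3.9]
grip_width: 0.501
grip_force: 2.5
t 21.0 move [45.8  1.3 11.7] [-0.     0.001  0.001] F [ 0.2 -4.   3.9]
((605.73388671875, 127.20426940917969), (75.97502136230469, 84.62791442871094), 88.0398941040039)
```

Smooth so far. About 47 mm remain, so I'll finish slowly until the stop is felt.

```bash
echo '{"dx":[5,10,15,20,25,30,35,39],"dy":[0,0.2,0.3,0.4,0.5,0.6,0.8,0.8],"dz":[1.3,2.6,3.8,5.1,6.4,7.7,8.9,9.9],"rx":[0,0,0,0,0,0,0,0],"ry":[0,0,0,0,0,0,0,0],"rz":[0,0,0,0,0,0,0,0]}' | python3 steer.py;echo '{"dx":[2,3,3],"dy":[0,0,0],"dz":[0.5,0.8,0.8],"rx":[0,0,0],"ry":[0,0,0],"rz":[0,0,0]}' | python3 steer.py;echo '{"dx":[1,2,2],"dy":[0,0,0],"dz":[0.3,0.5,0.5],"rx":[0,0,0],"ry":[0,0,0],"rz":[0,0,0]}' | python3 steer.py; python3 -c "
from h import *
push(-3,111)"
```

```text
time_s: 21.85
eef_pos: [602.6, 45.1, 208.9]
ee_rot: [-0.087, 0.711, 0.692, 0.089]
force: [-0.9, -5.1, 3.0]
grip_width: 0.502
grip_force: 2.4
time_s: 22.15
eef_pos: [602.7, 48.0, 208.9]
ee_rot: [-0.087, 0.711, 0.692, 0.089]
force: [-1.3, -2.1, 1.8]
grip_width: 0.5
grip_force: 1.3
time_s: 22.45
eef_pos: [602.7, 49.9, 208.9]
ee_rot: [-0.087, 0.711, 0.692, 0.089]
force: [-0.2, -3.2, 1.6]
grip_width: 0.499
grip_force: 1.8
t 22.4 move [2.2 0.5 0.5] [-0.     0.001  0.001] F [-0.2 -3.2  1.6]
```

```bash
echo '{"dx":[1,1.8,1.8],"dy":[0,0,0],"dz":[0.3,0.5,0.5],"rx":[0,0,0],"ry":[0,0,0],"rz":[0,0,0]}' | python3 steer.py;echo '{"dx":[1,1.8,1.8],"dy":[0,0,0],"dz":[0.3,0.5,0.5],"rx":[0,0,0],"ry":[0,0,0],"rz":[0,0,0]}' | python3 steer.py; python3 -c "
from h import *
push(-3,111)"
```

```text
time_s: 22.75
eef_pos: [602.8, 51.9, 208.9]
ee_rot: [-0.087, 0.711, 0.692, 0.089]
force: [-0.8, -3.4, 2.3]
grip_width: 0.498
grip_force: 1.8
time_s: 23.05
eef_pos: [602.9, 52.7, 209.0]
ee_rot: [-0.086, 0.711, 0.692, 0.088]
force: [-1.7, -11.1, 3.4]
grip_width: 0.499
grip_force: 5.6
t 23.1 move [-0.6  0.4 -0. ] [-0.     0.003  0.001] F [ -1.7 -11.1   3.4]
```

The stop is felt (11 N) within 1 mm of the predicted place. I'll back off and check.

```bash
echo '{"dx":[-3,-15,-35,-55,-70,-85,-100,-100],"dy":[0,0,0,0,0,0,-40,-80],"dz":[-0.7,-3.7,-8.6,-30,-70,-110,-140,-140],"rx":[0,0,0,0,0,0,0,0],"ry":[0,0,0,0,0,0,0,0],"rz":[0,0,0,0,0,0,0,0]}' | python3 steer.py;echo '{"dx":[-45,-90,-120,-120],"dy":[-20,-40,-60,-60],"dz":[0,0,0,0],"rx":[0,0,0,0],"ry":[0,0,0,0],"rz":[0,0,0,0]}' | python3 steer.py; python3 - <<'E'
from h import *
s=ctrl.capture('scene');t=ctrl.capture('top')
cv2.imwrite('pics/e.png',cv2.resize(np.vstack([cv2.resize(s[135:285,205:385],(480,400)),cv2.resize(t[160:235,170:395],(480,160))]),None,fx=1,fy=1)[...,::-1])
for c in blobs(t,(100,100,40),(120,255,255),(180,160,395,215),30):
    r=cv2.minAreaRect(plane('top',c.reshape(-1,2),63)[:,:2].astype(np.float32));d=np.array(r[0])-SO;print(r,d@[np.cos(SY),np.sin(SY)],d@[-np.sin(SY),np.cos(SY)])
def cen(c): m=cv2.moments(c);return m['m10']/m['m00'],m['m01']/m['m00']
for c in blobs(t,(16,70,110),(30,255,255),(200,165,330,215),100)[:1]:
    r=cv2.minAreaRect(plane('top',c.reshape(-1,2),32)[:,:2].astype(np.float32));print('board',r)
E
```

```text
time_s: 23.85
eef_pos: [518.9, -77.9, 322.4]
ee_rot: [-0.084, 0.711, 0.692, 0.09]
force: [0.5, 0.2, -1.3]
grip_width: 0.503
grip_force: 0.0
time_s: 24.25
eef_pos: [454.4, -193.2, 289.3]
ee_rot: [-0.088, 0.712, 0.691, 0.089]
force: [0.8, 0.2, 0.3]
grip_width: 0.503
grip_force: 0.0
((607.8363037109375, 155.71546936035156), (113.11427307128906, 82.51927947998047), 87.96112823486328) -1.2225275709015706 161.4413069078921
board ((606.6857299804688, -6.786613464355469), (158.27276611328125, 59.33049011230469), 88.47992706298828)
```

View pics/e.png

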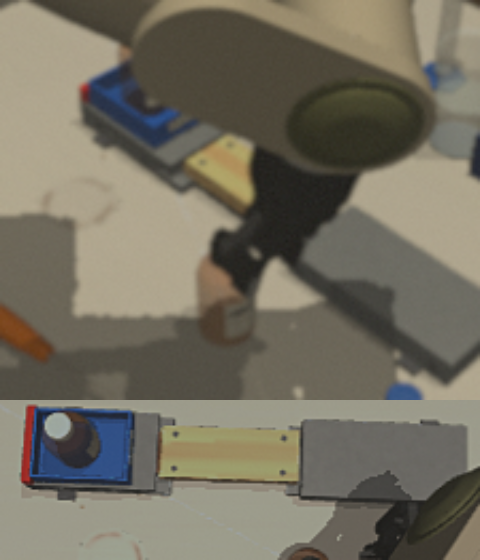

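The tray is square against the red stop at (30,445), with the bottle upright in it and the board flush. I'll raise the arm clear, check the other two bottles by numbers, and hand in.

```bash
echo '{"dx":[-30,-60,-90,-90,-90],"dy":[-30,-60,-60,-60,-60],"dz":[-30,-60,-80,-80,-80],"rx":[0,0,0,0,0],"ry":[0,0,0,0,0],"rz":[0,0,0,0,0]}' | python3 steer.py; python3 - <<'E'
from h import *
t=ctrl.capture('top')
def cen(c): m=cv2.moments(c);return m['m10']/m['m00'],m['m01']/m['m00']
for n in ('top0',None):
    im=cv2.imread('pics/top0.png')[...,::-1].copy() if n else t
    k=blobs(im,(0,0,0),(179,70,65),(302,228,325,252),8);print('black',[(cen(c),cv2.contourArea(c)) for c in k[:1]])
    k=blobs(im,(100,100,40),(120,255,255),(395,240,425,270),8);print('blue',[(cen(c),cv2.contourArea(c)) for c in k[:1]])
s=ctrl.capture('scene')
k=blobs(s,(0,0,0),(179,90,60),(280,220,300,240),8);print('black scene',[cen(c) for c in k[:1]],'start ~290,226')
k=blobs(s,(100,100,40),(120,255,255),(340,275,370,300),8);print('blue scene',[cen(c) for c in k[:1]])
E
```

```text
time_s: 24.85
eef_pos: [394.0, -295.2, 345.7]
ee_rot: [-0.087, 0.711, 0.692, 0.089]
force: [-0.3, 0.9, -0.8]
grip_width: 0.497
grip_force: 0.0
black [((314.87294469357244, 239.11958146487294), 111.5)]
blue [((411.9037037037036, 253.44444444444446), 90.0)]
black [((314.9125188536953, 239.0844645550528), 110.5)]
blue []
black scene [(289.20634920634916, 228.89342403628115)] start ~290,226
blue scene [(355.9063492063492, 286.39682539682536)]
```

```bash
python3 -c "
from rig import ctrl
print(ctrl.finish_job())"
```

```text
the job is handed in; nothing more can be done
None
```

I handed the job in at about 25 s; no verdict came back. In the last pictures the board lay flat in the gap, the tray sat square against the red stop with the white-capped bottle upright in it, and the other two bottles stood where they started.

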